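# Pack the blue polishing bar in its case

### The job

Put the blue polishing bar away: lift the green case lid by its handle until it rests open on its stop, without letting it slam, then take the blue bar from the sloping rack and lay it (not drop it) flat and square on the red inlay in the case, between the two black end blocks. Then press the yellow crossbar of the sprung hold-down all the way down over the bar until it stays there by itself. Leave the yellow bar and all the other things on the bench where they are.

Things in the scene. Friction and masses are not known exactly. Their poses are not given: they have to be found in the camera images.
- case: Fixed case, 150 mm deep (its x) by 260 mm wide (its y), 140 mm high when shut: a grey open tray 50 mm high with 5 mm walls and floor, under a deep green lid (90 mm high) that covers the whole tray. Origin: centre of the underside, on the bench; x points from the front (handle) to the back (hinge), z up. It may stand left or right of the rack, turned up to 0.3 rad.
- lid (a joint): Lid angle, rad: 0 shut, 1.66 resting on its open stop (just past upright). The lid weighs 0.35 kg; it falls shut below about 1.0 and falls open above that, fast enough to slam if let go more than about 0.2 rad short of the stop: carry it all the way.
- lid_hinge (a point): Middle of the lid's hinge line, at the back top edge of the tray: (75, 0, 50) mm in the case's frame. The line runs along the case's y. The axes of this point are the lid's: they turn with it, equal to the case's when shut.
- lid_handle (a point): Middle of the black handle bar on the front of the lid, a round bar 12 mm thick and 110 mm long along the case's y, its axis 45 mm in front of the lid's front face. When shut it lies 110 mm above the bench, 30 mm below the lid's top, 195 mm in front of the hinge and 60 mm above it.
- inlay (a point): Centre of the top of the red inlay in the tray, where the middle of the bar's underside belongs: 60 mm (case x) by 142 mm (case y), 8 mm above the bench; at (0, -40, 8) mm in the case's frame. Axes as the case's. The bar lies lengthwise along the case's y. Black end blocks, 18 mm above the bench, stand at its two ends, 144 mm apart. The tray's walls are 70 mm from it in x, front and back.
- clamp (a joint): Hold-down arm angle, rad: 0 raised (65 degrees above level), 1.134 fully down (level). A spring drives it back up if it is let go before about 0.8, and snaps and holds it down beyond that. About 5 N square to the arm at the crossbar starts it.
- clamp_bar (a point): Centre of the yellow crossbar at the free end of the hold-down arm, a round bar 18 mm thick, 62 mm long along the case's x, on which to press. Raised: at (0, 55, 123) mm in the case's frame; down: (0, 15, 60) mm, over the end of the bar.
- clamp_pivot (a point): Hold-down arm's pivot, at (0, 85, 60) mm in the case's frame, axis along the case's x; the crossbar moves on an arc of radius 70 mm about it, towards the case's -y and down. Two steel cheeks 68 mm high hold it.
- rack: Fixed plywood rack, 210 mm wide (its y) and about 130 mm deep, whose top slopes up away from the robot at 0.66 rad (38 degrees). Origin: centre of the underside; z up, x towards its high back. Two slots side by side at y = +50 and -50 mm, each with 4 mm high rails along its sides and a 14 mm lip at its lower end.
- blue_bar: The blue polishing bar, loose, 130 x 44 x 40 mm (x, y, z), 0.25 to 0.5 kg, with a paper sleeve near one end; hold it firmly near its middle or it swings in the fingers. Origin: centre of its underside; x along its length, uphill on the rack; z square to the slope. It lies in one of the rack's two slots.
- yellow_bar: A yellow bar of the same size in the other slot, to be left there. Axes likewise.
- oil: Oil bottle, 52 mm across, 150 mm high, standing in front between case and rack. Origin: centre of its foot. Leave alone.
- disc: Black rubber disc, 68 mm across, 21 mm high, lying farther back between case and rack. Leave alone.
- woodblock: Small wooden block 90 x 35 x 22 mm, lying between case and rack. Leave alone.
- tin: Tin, 70 mm across, 70 mm high, at the left. Leave alone.
- whetstone: Brown stone 150 x 50 x 25 mm, lying at the right. Leave alone.
Not all that is in view belongs to the job. Of the things like the blue_bar, leave any that is purple; of the rest the smaller one is meant.

How it is judged (in metres and radians):
On the way, in this order (a step that is already met when the one before it is completed fails the run):
1. the lid rests open on its stop (beyond 1.6 rad) (value of joint lid above 1.6 rad), for 0.2 s.
2. the blue bar lies on the inlay, within 12 mm across and 10 mm along, flat, square within 0.15 rad, the lid still open (x of blue_bar in the frame of inlay between -0.012 and 0.012 m and y of blue_bar in the frame of inlay between -0.01 and 0.01 m and z of blue_bar in the frame of inlay between -0.004 and 0.005 m and angle between the x axis of blue_bar and the y axis of case, either way round below 0.15 rad and angle between blue_bar's own z axis and vertical below 0.1 rad and value of joint lid above 1.6 rad), for 0.2 s.
3. the hold-down is down beyond 1.05 rad (value of joint clamp above 1.05 rad), for 0.2 s.
At the end, for the whole second after the job is handed in: The lid rests open (beyond 1.6 rad); the blue bar lies still and flat (within 0.1 rad) on the red inlay, its middle within 12 mm across and 10 mm along, square within 0.15 rad; the hold-down stays down beyond 1.05 rad (all of step 2 and value of joint clamp above 1.05 rad and linear speed of blue_bar below 0.02 m/s); the robot touches nothing.
It fails at once if the lid slams (faster than 3 rad/s) (velocity of joint lid above 3 rad/s or velocity of joint lid below -3 rad/s).
It fails at once if the blue bar is dropped: out of the fingers over the case, more than 15 mm above the inlay (contact force between the fingers and blue_bar below 0.05 N and z of blue_bar in the frame of inlay above 0.015 m and horizontal distance between blue_bar and inlay below 0.06 m).
It fails at once if the yellow bar or another bystander is moved more than 30 mm (distance of any of yellow_bar, oil, disc, woodblock, tin, whetstone from where it was at the start of the episode above 0.03 m).
It also fails if it takes over 67 s, if anything falls off the work surface, if the arm or the gripper's body presses on something with over 40 N, if the wrist force passes 120 N, or if a joint passes its speed limit or range.

### The arm

A 6-joint arm with a two-finger parallel gripper is mounted at the origin on the work surface. World frame = base frame: x ahead of the robot, y to its left, z up, the work surface at z = 0. Lengths are in m, angles in degrees, forces in N, time in s.
With the tool pointing down it reaches from about 0.275 to 0.775 m from the base axis. Payload 14.6 kg.
Tool frame: the origin (TCP) lies between the finger pads; the fingertips stand 17 mm ahead of it and the grasp point (between the pads) lies 2 mm behind it; z points along the fingers, y is the line along which they close (so a half turn about z gives the same grasp; the last joint's range is limited). The gripper opens to 85 mm and grips with 20 to 120 N. Pads are 22 mm wide; open, the fingers measure 114 mm over their backs; the gripper's body (76 mm by 85 mm) begins 54 mm behind the grasp point. The pads swing forward as they close: fully open they stand 13 mm farther back than shut.
Start: joints at [60.315, 15.075, -2.767, 72.158, 0, 81.102], TCP at [0.186, 0.491, 0.227] pointing down, gripper open.
Joint ranges: [-151.79, 151.79], [-50.71, 97.33], [-67.44, 78.34], [-121.81, 120.89], [-77.56, 73.72], [-180, 180]. Speed limits (degrees/s): [108.29, 108.29, 147.25, 159.86, 180, 180].

### API

Orientations are given as a 3x3 rotation matrix whose columns are the frame's x, y, z axes.
In Python, from workcell import env, snapshot, workorder gives the robot as it stands. The module is installed in compiled form; this text tells all that it offers.
- The arm moves only by the shell command python3 -m creep 'ROWS' [FORCE]. ROWS is JSON, a list that holds one entry, the list of rows, each a list of 7 numbers: the shift along the tool's x, y, z in cm, then the turn, a rotation vector about the tool's x, y, z in rad, then the opening, from 0 (shut) to 1 (fully open). In form: [[[x, y, z, wx, wy, wz, jaw], ...]]. A call has 1 to 10 rows; each row shifts and turns the commanded pose from where the row before left it, along the tool's axes as they then stand; what a row does not reach is not made up. A row lasts 1/10 s, in which the tool goes at most 50 mm and 8.59 degrees, less where a joint would pass 70% of its speed; a pose out of reach is approached as far as the arm can. A call with a gripper value outside its range is refused whole. The fingers move at their own pace and stop on an object; FORCE is the grip in N (left out, the last holds). Time passes only in rows, so rows that do not move let the fingers close. It gives the time, the measured TCP pose, the force, the opening and the grip force at its end, in the units of the state.
- env.get_obs(): the state, without advancing time (a new reading comes with each control period).
- snapshot(name): name is "scene" or "top" or "wrist"; returns a dict with "img" (480x640x3 uint8, red, green, blue), "z_map" (480x640 float32, m along the optical axis (not along the pixel's ray), 0 where there is no reading), "intrinsics" (3x3 intrinsics, pixels), "extrinsics" (4x4, takes a point from world to camera coordinates). Camera axes: x right, y up, looking along -z (the intrinsics and any distortion apply to the point x, -y, -z); pixel columns grow to the right and rows downward; lengths in m; the calibration is good to about 2 mm. A picture is of the moment at which its call begins.
- workorder.close_job(): hands the job in; it is judged then, once.
The state is a dict: "time_s": time; "joint_positions": joint angles; "dq": joint speeds; "joint_torque": joint torques, N m; "position": TCP position; "tool_rot": TCP orientation; "contact_force": force on the tool from outside, world axes, zero at the start; "ft_torque": the same for the moment, N m; "opening": finger opening in m; "grasp_force": force on a finger pad.
Only numpy, scipy, OpenCV 4.12 (cv2) and the standard library are available. Lean on these libraries where they do the work, as an engineer would, in place of code of your own. Each camera call takes 0.05 s, during which the arm holds its last target. There are 200 camera calls.

## Working session

There is one attempt and no reset: what is moved stays moved. The work goes in short steps, Python scripts to look and compute and a shell command to move; the robot and the scene stay as the last step left them, time stands still between calls to the robot, and variables do not carry over. Pictures are saved under pics/ and viewed, at most 10 in all, crops included, and the job is handed in when it is done.

```bash
mkdir -p pics
cat > h.py <<'E'
import numpy as np, cv2
from workcell import env, snapshot, workorder
def cloud(s):
    K=np.array(s["intrinsics"]);E=np.array(s["extrinsics"]);z=s["z_map"]
    v,u=np.indices(z.shape)
    p=np.stack([(u-K[0,2])/K[0,0]*z,-(v-K[1,2])/K[1,1]*z,-z],-1)
    R,t=E[:3,:3],E[:3,3]
    w=(p-t)@R
    w[z==0]=np.nan
    return w
E
python3 - <<'E'
from h import *
ims=[]
for n in("scene","top"):
    s=snapshot(n);np.savez(f"{n}.npz",**s);cv2.imwrite(f"pics/{n}.png",s["img"][...,::-1]);print(n,s["intrinsics"],s["extrinsics"],[k for k in s],(s["z_map"]==0).mean())
o=env.get_obs();print({k:np.round(v,3).tolist() for k,v in o.items()})
E
```

```text
scene [[505.68831511   0.         319.61610322]
 [  0.         505.68831511 238.24295141]
 [  0.           0.           1.        ]] [[ 0.73039151  0.68300146 -0.00610375 -0.39729945]
 [-0.57237566  0.61691738  0.54018427  0.25622891]
 [ 0.37271216 -0.39105236  0.84152463 -1.52069845]
 [ 0.          0.          0.          1.        ]] ['img', 'z_map', 'intrinsics', 'extrinsics'] 0.004095052083333333
top [[434.94186654   0.         326.62135991]
 [  0.         434.94186654 237.59808041]
 [  0.           0.           1.        ]] [[ 0.01277681 -0.99986825  0.01001206 -0.00833333]
 [ 0.98348032  0.01437425  0.18044347 -0.57088484]
 [-0.18056361  0.00754117  0.9835344  -0.97021544]
 [ 0.          0.          0.          1.        ]] ['img', 'z_map', 'intrinsics', 'extrinsics'] 0.003951822916666667
{'time_s': 0.1, 'joint_positions': [60.315, 15.097, -2.799, 72.159, -0.001, 81.102], 'dq': [0.052, -0.074, 0.029, 0.047, 0.166, 0.116], 'joint_torque': [0.004, -63.858, 38.507, 0.01, -0.0, 0.0], 'position': [0.186, 0.491, 0.226], 'tool_rot': [[-0.935, 0.355, -0.0], [0.355, 0.935, -0.001], [0.0, -0.001, -1.0]], 'contact_force': [-0.201, -0.706, -0.186], 'ft_torque': [-0.003, -0.019, -0.043], 'grasp_force': 0.0, 'opening': 0.086}
```

View pics/top.png

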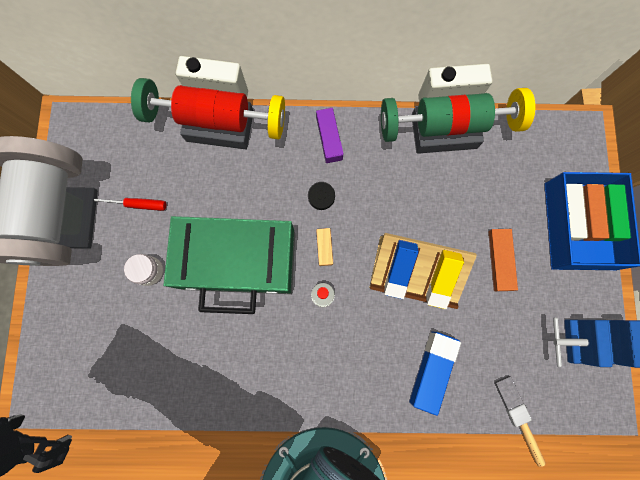

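View pics/scene.png

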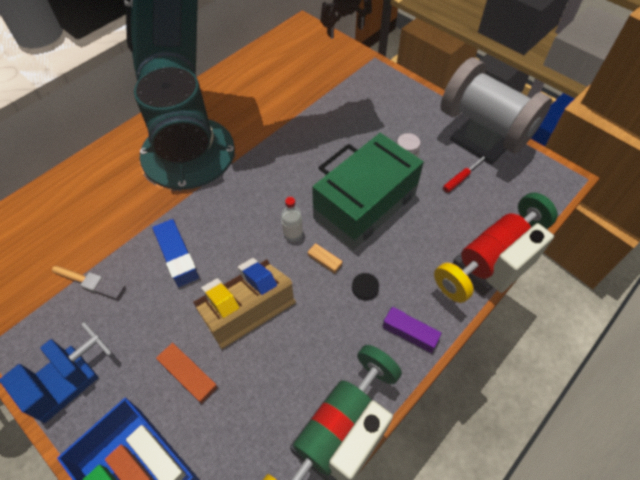

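The top view shows the case at (230,255) with its handle at (227,300). The small blue bar is in the rack's left slot at (402,268). The larger blue bar at (436,372) and the purple one at (330,135) are decoys. Next I measure poses.

```bash
cat > m.py <<'E'
from h import *
s=dict(np.load("top.npz"));s2=dict(np.load("scene.npz"))
W=cloud(s);W2=cloud(s2)
def hsv(s):return cv2.cvtColor(s["img"],cv2.COLOR_RGB2HSV)
def rect(P):
    c,sz,a=cv2.minAreaRect((P[:,:2]*1000).astype(np.float32)); return np.round(c,1),np.round(sz,1),round(a,2)
def poly(m): # mask helper
    return m
for nm,S,w in(("top",s,W),("scene",s2,W2)):
    H=hsv(S);g=(H[...,0]>50)&(H[...,0]<90)&(H[...,1]>80)
    reg=(w[...,0]>.25)&(w[...,0]<.6)&(w[...,1]>.05)&(w[...,1]<.5)
    m=reg&(w[...,2]>.132)&(w[...,2]<.148); print(nm,"lid",rect(w[m]),np.median(w[m][:,2]))
    hd=reg&(w[...,2]>.10)&(w[...,2]<.125)&(H[...,2]<60); 
    if hd.sum()>5: print(" dark",hd.sum(),rect(w[hd]))
    b=(H[...,0]>100)&(H[...,0]<125)&(H[...,1]>120)&(w[...,2]>.05)&(w[...,1]<-.05)&(w[...,1]>-.4)&(w[...,0]<.65)
    y=(H[...,0]>22)&(H[...,0]<32)&(H[...,1]>200)&(w[...,2]>.05)&(w[...,1]<-.1)&(w[...,1]>-.5)&(w[...,0]<.6)
    for k,mm in(("blue",b),("yel",y)):
        P=w[mm]; print(k,len(P),P.mean(0).round(4) if len(P) else '',P.min(0).round(3),P.max(0).round(3))
    # rack + bars
    r=(w[...,2]>.02)&(w[...,1]<-.08)&(w[...,1]>-.4)&(w[...,0]>.3)&(w[...,0]<.62)&(w[...,2]<.2)
    n,l,st,ce=cv2.connectedComponentsWithStats(r.astype(np.uint8))
    for i in range(1,n):
        if st[i,4]>200:
            P=w[l==i]; print("comp",st[i],rect(P),P.min(0).round(3),P.max(0).round(3))
    bt=(w[...,2]>.01)&(w[...,0]>.15)&(w[...,0]<.75)&(abs(w[...,1])<.6)
    n,l,st,ce=cv2.connectedComponentsWithStats(bt.astype(np.uint8))
    for i in range(1,n):
        if 100<st[i,4]<20000:
            P=w[l==i]; print("  c",ce[i].round(),rect(P),"zmax",np.percentile(P[:,2],98).round(3))
E
python3 m.py
```

```text
top lid (array([519.6, 210.1]), array([261.4, 150.7]), 88.46) 0.14073617287261647
 dark 488 (array([459.7, 171.6]), array([131.8, 287.6]), 29.02)
blue 2394 [ 0.3462 -0.2138  0.0732] [ 0.179 -0.302  0.05 ] [ 0.559 -0.14   0.133]
yel 999 [ 0.4869 -0.2653  0.1043] [ 0.439 -0.298  0.055] [ 0.537 -0.239  0.133]
comp [ 370  233  107   76 5491] (array([ 490.1, -218.4]), array([210.8, 135.1]), 77.85) [ 0.411 -0.334  0.02 ] [ 0.576 -0.105  0.133]
comp [425 332  36  27 734] (array([ 320.4, -268.2]), array([61. , 62.3]), 71.52) [ 0.3   -0.304  0.021] [ 0.357 -0.23   0.06 ]
  c [ 64. 206.] (array([617.8, 498.9]), array([202.2, 245.8]), 90.0) zmax 0.212
  c [566. 218.] (array([ 619.8, -573.3]), array([ 53.1, 220.3]), 89.93) zmax 0.092
  c [321. 195.] (array([684.1,  14.4]), array([67.3, 64.5]), 0.74) zmax 0.025
  c [230. 257.] (array([494.2, 210.8]), array([261.4, 201.5]), 88.55) zmax 0.144
  c [324. 246.] (array([556.3,   5. ]), array([91.2, 34.9]), 5.09) zmax 0.026
  c [503. 260.] (array([ 529.8, -426.7]), array([148.2,  53.3]), 1.39) zmax 0.029
  c [421. 271.] (array([ 490.6, -218.5]), array([
[... 1362 characters left out ...]
  3.5]), array([51.6, 41. ]), 57.76) zmax 0.152
  c [175. 253.] (array([ 268.8, -249.4]), array([ 59.1, 177.6]), 70.64) zmax 0.058
  c [324. 258.] (array([556.5,   4.6]), array([90.7, 36.9]), 5.69) zmax 0.027
  c [243. 299.] (array([ 493.3, -218.3]), array([210.8, 145.3]), 78.06) zmax 0.129
  c [102. 286.] (array([ 201.7, -433. ]), array([114.9,  42.9]), 21.54) zmax 0.024
  c [365. 286.] (array([684.9,  14.3]), array([65. , 68.3]), 42.81) zmax 0.025
  c [ 78. 357.] (array([ 341.4, -557.2]), array([ 85.6, 108.3]), 89.98) zmax 0.103
  c [186. 372.] (array([ 530.1, -427.5]), array([153.3,  50.1]), 1.98) zmax 0.029
  c [150. 445.] (array([ 619.5, -574.3]), array([221.4,  50.6]), 0.18) zmax 0.092
```

Run:
```python
from h import *
s=dict(np.load("top.npz"))
c=s["img"][190:330,150:490,::-1]
cv2.imwrite("pics/crop.png",cv2.resize(c,None,fx=2.3,fy=2.3,interpolation=cv2.INTER_CUBIC))
```

```text
(no output)
```

View pics/crop.png

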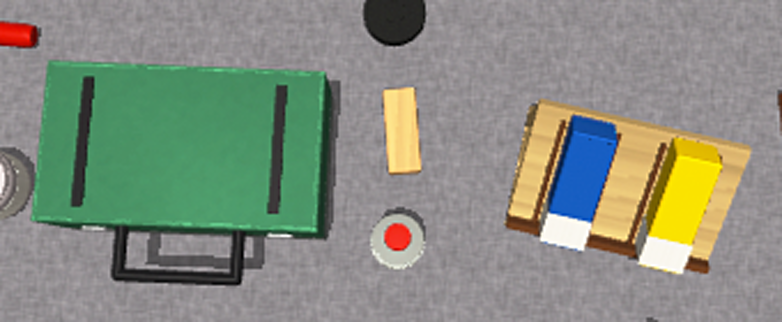

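The case is at (519.7, 210.0) with yaw about -1.6°. The rack yaw is about -12.2°, and the picture confirms both. I'll turn the tool to line up with the case, and measure the blue bar's pose from its top face at the same time.

```bash
python3 -m creep '[[[0,0,0,0,0,0.1236,0.4],[0,0,0,0,0,0.1236,0.4],[0,0,0,0,0,0.1236,0.4],[0,0,0,0,0,0.1236,0.4],[0,0,0,0,0,0.1236,0.4],[0,0,0,0,0,0.1236,0.4],[0,0,0,0,0,0.1236,0.4],[0,0,0,0,0,0.1236,0.4],[0,0,0,0,0,0.1236,0.4],[0,0,0,0,0,0.1236,0.4]]]' 40
cat > bar.py <<'E'
from h import *
for n in("top","scene"):
    s=dict(np.load(n+".npz"));w=cloud(s);H=cv2.cvtColor(s["img"],cv2.COLOR_RGB2HSV)
    a=.66
    yaw=np.deg2rad(-12.2);R=np.array([[np.cos(yaw),-np.sin(yaw),0],[np.sin(yaw),np.cos(yaw),0],[0,0,1]])@np.array([[np.cos(a),0,-np.sin(a)],[0,1,0],[np.sin(a),0,np.cos(a)]])
    c0=np.array([.49,-.2184,0])
    q=(w-c0)@R
    for nm,m in(("blue",(H[...,0]>100)&(H[...,0]<125)&(H[...,1]>120)),("yel",(H[...,0]>22)&(H[...,0]<32)&(H[...,1]>200)),("white",(H[...,1]<40)&(H[...,2]>140))):
        m=m&(w[...,2]>.02)&(w[...,0]>.4)&(w[...,0]<.6)&(w[...,1]<-.1)&(w[...,1]>-.35)
        P=q[m];t=np.percentile(P[:,2],70);T=P[abs(P[:,2]-t)<.008]
        if nm=="white":
            for sg in(1,-1):
                U=T[T[:,1]*sg>0];print(n,nm,sg,np.percentile(U,[1,50,99],axis=0).round(4).tolist())
        else:
            c,sz,ang=cv2.minAreaRect((T[:,:2]*1000).astype(np.float32));print(n,nm,np.median(T[:,2]).round(4),np.polyfit(T[:,0],T[:,2],1).round(3),np.round(c,1),np.round(sz,1),round(ang,1),np.percentile(T,[1,50,99],axis=0).round(4).tolist())
E
python3 bar.py
```

```text
time_s: 1.1
position: [0.1862, 0.4907, 0.2266]
tool_rot: [[0.033, 0.999, -0.0], [0.999, -0.033, -0.001], [-0.001, -0.0, -1.0]]
contact_force: [0.0, -0.4, 0.1]
opening: 0.0341
grasp_force: 0.0
top blue 0.0827 [-0.011  0.083] [61.7 50.4] [95.1 44.3] 0.5 [[0.0162, 0.0288, 0.0766], [0.0644, 0.0508, 0.0827], [0.1084, 0.072, 0.0861]]
top yel 0.0828 [-0.009  0.083] [ 62.3 -49.3] [44.5 95. ] 89.7 [[0.0168, -0.0709, 0.0762], [0.0649, -0.0487, 0.0828], [0.1084, -0.0277, 0.0863]]
top white 1 [[-0.0194, 0.0282, 0.0797], [-0.002, 0.0507, 0.0832], [0.0145, 0.0723, 0.0864]]
top white -1 [[-0.0183, -0.0718, 0.0798], [-0.0021, -0.0494, 0.0833], [0.0142, -0.0278, 0.0868]]
scene blue 0.0833 [-0.033  0.085] [65.  49.2] [43.2 92.7] 88.6 [[0.0212, 0.0285, 0.0758], [0.0751, 0.0485, 0.0833], [0.1102, 0.0701, 0.0858]]
scene yel 0.0833 [-0.033  0.085] [ 64.8 -50.5] [93.3 42.4] 0.6 [[0.0224, -0.0703, 0.0764], [0.0769, -0.0502, 0.0833], [0.1106, -0.0294, 0.0856]]
scene white 1 [[-0.0212, 0.0287, 0.0819], [-0.0025, 0.0506, 0.084], [0.0166, 0.0724, 0.0864]]
scene white -1 [[-0.0212, -0.0718, 0.081], [-0.0064, -0.0496, 0.084], [0.0075, -0.0271, 0.0861]]
```

```bash
python3 -m creep '[[[-2.7,2.23,0.2,0,0,0,0.4],[-2.7,2.23,0.2,0,0,0,0.4],[-2.7,2.23,0.2,0,0,0,0.4],[-2.7,2.23,0.2,0,0,0,0.4],[-2.7,2.23,0.2,0,0,0,0.4],[-2.7,2.23,0.2,0,0,0,0.4],[-2.7,2.23,0.2,0,0,0,0.4],[-2.7,2.23,0.2,0,0,0,0.4],[-2.7,2.23,0.2,0,0,0,0.4],[-2.7,2.23,0.2,0,0,0,0.4]]]' 40
cat > pose.py <<'E'
# usage: pose.py x y z -> shift in tool axes (cm) to world point (m)
import sys
from h import *
o=env.get_obs();R=np.array(o["tool_rot"]);p=np.array(o["position"])
print("pos",p.round(4),"j",np.round(o["joint_positions"],1),"t",o["time_s"],"F",np.round(o["contact_force"],1))
if len(sys.argv)>3: print("shift cm",((np.array(sys.argv[1:4],float)-p)@R*100).round(2))
E
python3 pose.py 0.3998 0.2133 0.108
python3 - <<'E'
from h import *
s=snapshot("wrist");cv2.imwrite("pics/w1.png",s["img"][...,::-1])
w=cloud(s);v=s["img"].max(-1)
m=(v<70)&(abs(w[...,2]-.113)<.008)&(w[...,0]<.425)&(w[...,0]>.38)&(abs(w[...,1]-.213)<.08)
P=w[m];print(m.sum(),np.percentile(P,[2,50,98],axis=0).round(4) if m.sum() else '')
E
```

```text
time_s: 2.1
position: [0.4022, 0.2134, 0.2067]
tool_rot: [[0.028, 1.0, -0.0], [1.0, -0.028, -0.0], [-0.0, -0.0, -1.0]]
contact_force: [0.5, 1.3, 0.2]
opening: 0.0344
grasp_force: 0.0
pos [0.4022 0.2134 0.2067] j [ 17.7   8.7 -14.4  66.9   0.  109.3] t 2.1 F [0.5 1.3 0.2]
shift cm [-0.01 -0.24  9.87]
3582 [[0.3933 0.1557 0.112 ]
 [0.4013 0.2168 0.116 ]
 [0.4235 0.273  0.1179]]
```

View pics/w1.png

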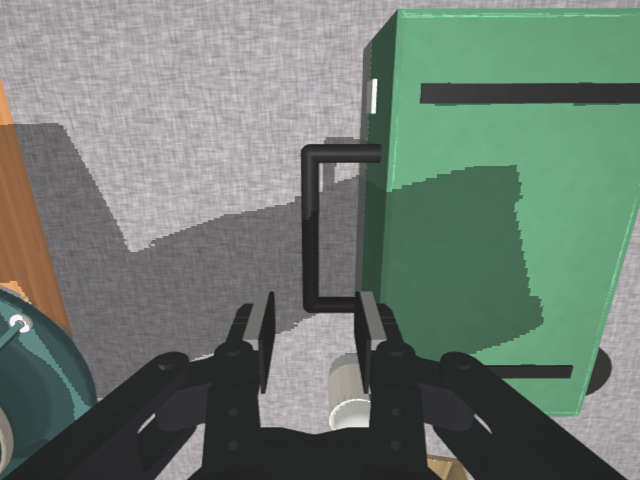

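The wrist picture shows the handle bar at column 310, rows 150–310, centred between the fingers (265 and 365). I'll descend and grip.

```bash
python3 -m creep '[[[0,-0.06,2,0,0,0,0.4],[0,-0.06,2,0,0,0,0.4],[0,-0.06,2,0,0,0,0.4],[0,-0.06,2,0,0,0,0.4],[0,0,1.8,0,0,0,0.4],[0,0,0,0,0,0,0.4],[0,0,0,0,0,0,0],[0,0,0,0,0,0,0],[0,0,0,0,0,0,0],[0,0,0,0,0,0,0]]]' 30
python3 - <<'E'
from h import *
o=env.get_obs();p=np.array(o["position"])
# arc rows in tool axes: tool y = case +x, tool z = down
r=np.hypot(195,60);a0=np.arctan2(60,-195)
ph=np.linspace(0,1.645,41);X=r*np.cos(a0-ph);Z=r*np.sin(a0-ph)
for i in range(0,41): 
    if i: print(i,ph[i].round(2),"y %.2f z %.2f"%((X[i]-X[i-1])/10,-(Z[i]-Z[i-1])/10))
E
```

```text
time_s: 3.15
position: [0.3994, 0.2149, 0.1102]
tool_rot: [[0.028, 1.0, 0.001], [1.0, -0.028, 0.001], [0.001, 0.001, -1.0]]
contact_force: [-6.7, -0.9, 13.2]
opening: 0.0045
grasp_force: 22.9
1 0.04 y 0.26 z -0.80
2 0.08 y 0.30 z -0.79
3 0.12 y 0.33 z -0.77
4 0.16 y 0.36 z -0.76
5 0.21 y 0.39 z -0.74
6 0.25 y 0.42 z -0.73
7 0.29 y 0.45 z -0.71
8 0.33 y 0.48 z -0.69
9 0.37 y 0.51 z -0.67
10 0.41 y 0.53 z -0.65
11 0.45 y 0.56 z -0.63
12 0.49 y 0.58 z -0.60
13 0.53 y 0.61 z -0.58
14 0.58 y 0.63 z -0.55
15 0.62 y 0.65 z -0.52
16 0.66 y 0.68 z -0.50
17 0.7 y 0.70 z -0.47
18 0.74 y 0.71 z -0.44
19 0.78 y 0.73 z -0.41
20 0.82 y 0.75 z -0.38
21 0.86 y 0.76 z -0.35
22 0.9 y 0.78 z -0.32
23 0.95 y 0.79 z -0.29
24 0.99 y 0.80 z -0.25
25 1.03 y 0.81 z -0.22
26 1.07 y 0.82 z -0.19
27 1.11 y 0.83 z -0.15
28 1.15 y 0.83 z -0.12
29 1.19 y 0.83 z -0.08
30 1.23 y 0.84 z -0.05
31 1.27 y 0.84 z -0.02
32 1.32 y 0.84 z 0.02
33 1.36 y 0.84 z 0.05
34 1.4 y 0.83 z 0.09
35 1.44 y 0.83 z 0.12
36 1.48 y 0.82 z 0.16
37 1.52 y 0.82 z 0.19
38 1.56 y 0.81 z 0.22
39 1.6 y 0.80 z 0.26
40 1.64 y 0.79 z 0.29
```

Run:
```python
from h import *
s=snapshot("wrist");cv2.imwrite("pics/w2.png",s["img"][...,::-1])
o=env.get_obs();print(o["opening"],o["grasp_force"],o["contact_force"],o["ft_torque"])
```

```text
0.004531584454768726 22.779572010040283 [-6.56225048 -0.53466638 13.07087187] [-0.21340626  1.32497442  0.03493991]
```

View pics/w2.png

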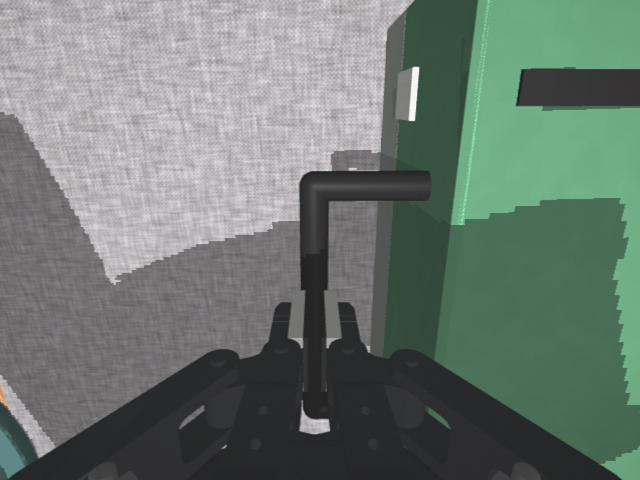

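The handle bar lies between the pads (light grey at columns 297 and 333), but the opening reads 4.5 mm on a 12 mm bar. I'll check the depths.

Run:
```python
from h import *
s=snapshot("wrist");w=cloud(s)
for r in(250,280,295,305,320,335,345):
    print(r,[(c,*(w[r,c]*1000).round(0).astype(int).tolist(),int(s["img"][r,c].mean())) for c in(283,291,297,303,309,315,321,327,333,339) if w[r,c,0]==w[r,c,0]])
o=env.get_obs();print(o["position"])
```

```text
250 [(283, 376, 198, 1, 126), (291, 382, 198, 1, 114), (297, 386, 198, 1, 119), (303, 395, 242, 115, 48), (309, 398, 243, 117, 55), (315, 400, 243, 117, 62), (321, 403, 243, 117, 37), (327, 405, 241, 113, 46), (333, 413, 197, 1, 116), (339, 417, 197, 2, 116)]
280 [(283, 374, 173, 0, 118), (291, 380, 174, 2, 117), (297, 385, 174, 1, 119), (303, 395, 228, 114, 35), (309, 397, 230, 117, 37), (315, 400, 229, 117, 41), (321, 402, 229, 116, 37), (327, 405, 227, 113, 52), (333, 412, 173, 1, 120), (339, 417, 172, 1, 126)]
295 [(283, 374, 161, 1, 112), (291, 380, 161, 1, 115), (297, 392, 226, 123, 115), (303, 395, 226, 123, 116), (309, 397, 223, 117, 37), (315, 400, 223, 117, 39), (321, 402, 226, 124, 36), (327, 405, 226, 123, 116), (333, 407, 225, 122, 116), (339, 417, 160, 1, 105)]
305 [(283, 387, 222, 125, 42), (291, 390, 222, 124, 84), (297, 393, 226, 131, 116), (303, 395, 226, 132, 110), (309, 397, 218, 118, 38), (315, 400, 218, 117, 38), (321, 402, 226, 132, 37), (327, 404, 225, 130, 115), (333, 407, 226, 131, 115), (339, 409, 222, 124, 43)]
320 [(283, 388, 223, 136, 45), (291, 391, 226, 142, 116), (297, 393, 226, 141, 114), (303, 395, 226, 142, 100), (309, 397, 212, 120, 37), (315, 399, 210, 116, 39), (321, 402, 226, 142, 37), (327, 404, 225, 141, 116), (333, 406, 226, 143, 115), (339, 408, 225, 141, 100)]
335 [(283, 388, 222, 145, 41), (291, 392, 226, 151, 114), (297, 394, 227, 152, 114), (303, 396, 226, 151, 57), (309, 397, 206, 122, 36), (315, 399, 204, 118, 40), (321, 402, 220, 142, 36), (327, 404, 225, 151, 114), (333, 406, 225, 150, 114), (339, 408, 226, 152, 115)]
345 [(283, 390, 229, 161, 41), (291, 392, 227, 158, 41), (297, 394, 226, 157, 41), (303, 396, 223, 152, 81), (309, 396, 197, 117, 39), (315, 399, 198, 117, 39), (321, 402, 217, 144, 40), (327, 404, 223, 152, 164), (333, 405, 226, 157, 42), (339, 407, 226, 158, 42)]
[0.3993572  0.21493722 0.11025767]
```

The gap between the pads narrows towards the palm, so the bar sits too near the tips. I'll re-grip about 9 mm deeper.

```bash
python3 -m creep '[[[0,0,0,0,0,0,0.35],[0,0,0,0,0,0,0.35],[0,0,0.3,0,0,0,0.35],[0,0.05,0.4,0,0,0,0.35],[0,0,0.2,0,0,0,0.35],[0,0,0,0,0,0,0],[0,0,0,0,0,0,0],[0,0,0,0,0,0,0],[0,0,0,0,0,0,0]]]' 30; python3 pose.py
```

```text
time_s: 4.15
position: [0.3993, 0.2147, 0.0998]
tool_rot: [[0.028, 1.0, -0.001], [1.0, -0.028, -0.0], [-0.0, -0.001, -1.0]]
contact_force: [-3.8, 0.2, 0.1]
opening: 0.0102
grasp_force: 29.3
pos [0.3993 0.2147 0.0998] j [ 17.9  12.9 -26.9  50.3   0.  109.5] t 4.15 F [-3.8  0.2  0.1]
```

```bash
python3 -m creep '[[[0,0.26,-0.8,0,0,0,0],[0,0.3,-0.79,0,0,0,0],[0,0.33,-0.77,0,0,0,0],[0,0.36,-0.76,0,0,0,0],[0,0.39,-0.74,0,0,0,0],[0,0.42,-0.73,0,0,0,0],[0,0.45,-0.71,0,0,0,0],[0,0.48,-0.69,0,0,0,0],[0,0.51,-0.67,0,0,0,0],[0,0.53,-0.65,0,0,0,0]]]' 30
```

```text
time_s: 5.15
position: [0.439, 0.2136, 0.174]
tool_rot: [[0.028, 1.0, -0.002], [1.0, -0.028, 0.0], [0.0, -0.002, -1.0]]
contact_force: [-13.1, 1.1, 7.7]
opening: 0.0106
grasp_force: 29.5
```

```bash
python3 -m creep '[[[0,0.56,-0.63,0,0,0,0],[0,0.58,-0.6,0,0,0,0],[0,0.61,-0.58,0,0,0,0],[0,0.63,-0.55,0,0,0,0],[0,0.65,-0.52,0,0,0,0],[0,0.68,-0.5,0,0,0,0],[0,0.7,-0.47,0,0,0,0],[0,0.71,-0.44,0,0,0,0],[0,0.73,-0.41,0,0,0,0],[0,0.75,-0.38,0,0,0,0]]]' 30
```

```text
time_s: 6.15
position: [0.5066, 0.2119, 0.2254]
tool_rot: [[0.028, 1.0, 0.002], [1.0, -0.028, 0.001], [0.001, 0.001, -1.0]]
contact_force: [-2.4, 1.4, 1.6]
opening: 0.0106
grasp_force: 30.2
```

```bash
python3 pose.py
```

```text
pos [0.5066 0.2119 0.2254] j [ 14.2  17.4   0.4  72.9   0.  105.8] t 6.15 F [-2.4  1.4  1.6]
```

```bash
python3 -m creep '[[[0,0.76,-0.35,0,0,0,0],[0,0.78,-0.32,0,0,0,0],[0,0.79,-0.29,0,0,0,0],[0,0.8,-0.25,0,0,0,0],[0,0.81,-0.22,0,0,0,0],[0,0.82,-0.19,0,0,0,0],[0,0.83,-0.15,0,0,0,0],[0,0.83,-0.12,0,0,0,0],[0,0.83,-0.08,0,0,0,0],[0,0.84,-0.05,0,0,0,0]]]' 30
```

```text
time_s: 7.15
position: [0.5876, 0.2095, 0.2439]
tool_rot: [[0.028, 1.0, -0.0], [1.0, -0.028, -0.0], [-0.0, -0.0, -1.0]]
contact_force: [-1.0, 2.4, 1.5]
opening: 0.0107
grasp_force: 31.0
```

```bash
python3 -m creep '[[[0,0.84,-0.02,0,0,0,0],[0,0.84,0.02,0,0,0,0],[0,0.84,0.05,0,0,0,0],[0,0.83,0.09,0,0,0,0],[0,0.83,0.12,0,0,0,0],[0,0.82,0.16,0,0,0,0],[0,0.82,0.19,0,0,0,0],[0,0.81,0.22,0,0,0,0],[0,0.8,0.26,0,0,0,0]]]' 30
```

```text
time_s: 8.05
position: [0.6618, 0.2073, 0.2327]
tool_rot: [[0.028, 1.0, -0.0], [1.0, -0.028, -0.0], [-0.0, -0.0, -1.0]]
contact_force: [-0.6, 1.4, 0.7]
opening: 0.0106
grasp_force: 30.7
```

```bash
python3 -m creep '[[[0,0.6,0.22,0,0,0,0],[0,0.4,0.15,0,0,0,0],[0,0,0,0,0,0,0],[0,0,0,0,0,0,0.3],[0,0,0,0,0,0,0.3],[0,0,0,0,0,0,0.3],[0,0,-2,0,0,0,0.35],[0,0,-2,0,0,0,0.35],[0,0,-2,0,0,0,0.35]]]' 30; python3 pose.py
python3 - <<'E'
from h import *
o=env.get_obs();print(np.round(o["tool_rot"],3).tolist())
a=.66;yaw=np.deg2rad(-12.2)
R=np.array([[np.cos(yaw),-np.sin(yaw),0],[np.sin(yaw),np.cos(yaw),0],[0,0,1]])@np.array([[np.cos(a),0,-np.sin(a)],[0,1,0],[np.sin(a),0,np.cos(a)]])
c0=np.array([.49,-.2184,0])
for h in(.15,.12,.075,.068):print(h,(c0+R@[.045,.050,h]).round(4))
print(R.round(3).tolist())
E
```

```text
time_s: 8.95
position: [0.671, 0.2071, 0.2902]
tool_rot: [[0.028, 1.0, 0.0], [1.0, -0.028, -0.0], [-0.0, 0.0, -1.0]]
contact_force: [0.3, -0.6, 0.1]
opening: 0.0298
grasp_force: 0.0
pos [0.671  0.2071 0.2902] j [ 10.5  35.   40.2  95.2  -0.  102.1] t 8.95 F [ 0.3 -0.6  0.1]
[[0.028, 1.0, 0.0], [1.0, -0.028, -0.0], [-0.0, 0.0, -1.0]]
0.15 [ 0.4454 -0.1576  0.1461]
0.12 [ 0.4634 -0.1615  0.1224]
0.075 [ 0.4904 -0.1673  0.0868]
0.068 [ 0.4946 -0.1682  0.0813]
[[0.772, 0.211, -0.599], [-0.167, 0.977, 0.13], [0.613, 0.0, 0.79]]
```

```bash
python3 -m creep '[[[-3.64,-2.41,0,0,0,0,0.9],[-3.64,-2.41,0,0,0,0,0.9],[-3.64,-2.41,0,0,0,0,0.9],[-3.64,-2.41,0,0,0,0,0.9],[-3.64,-2.41,0,0,0,0,0.9],[-3.64,-2.41,0,0,0,0,0.9],[-3.64,-2.41,0,0,0,0,0.9],[-3.64,-2.41,0,0,0,0,0.9],[-3.64,-2.41,0,0,0,0,0.9],[-3.64,-2.41,0,0,0,0,0.9]]]' 30
python3 -m creep '[[[0,0,0,0,0,-0.1386,0.9],[0,0,0,0,0,-0.1386,0.9],[0,0,0,0,0,-0.1386,0.9],[0,0,0,0,0,-0.1386,0.9],[0,0,0,0,0,-0.1386,0.9],[0,0,0,0,0,-0.1386,0.9],[0,0,0,0,0,-0.1386,0.9],[0,0,0,0,0,-0.1386,0.9],[0,0,0,0,0,-0.1386,0.9],[0,0,0,0,0,-0.1386,0.9]]]'
python3 -m creep '[[[0,0,0,0,-0.11,0,0.9],[0,0,0,0,-0.11,0,0.9],[0,0,0,0,-0.11,0,0.9],[0,0,0,0,-0.11,0,0.9],[0,0,0,0,-0.11,0,0.9],[0,0,0,0,-0.11,0,0.9],[0,0,0,0,0,0,0.9]]]'; python3 pose.py .4634 -.1615 .1224
python3 - <<'E'
from h import *
o=env.get_obs()
a=.66;yaw=np.deg2rad(-12.2)
R=np.array([[np.cos(yaw),-np.sin(yaw),0],[np.sin(yaw),np.cos(yaw),0],[0,0,1]])@np.array([[np.cos(a),0,-np.sin(a)],[0,1,0],[np.sin(a),0,np.cos(a)]])
T=np.array(o["tool_rot"]);from scipy.spatial.transform import Rotation as Q
print("err rotvec tool",Q.from_matrix(T.T@(R*[-1,1,-1])).as_rotvec().round(3))
s=snapshot("top");w=cloud(s);cv2.imwrite("pics/t2.png",s["img"][150:390,100:500,::-1])
E
```

```text
time_s: 9.95
position: [0.4188, -0.151, 0.2896]
tool_rot: [[0.028, 1.0, 0.001], [1.0, -0.028, -0.001], [-0.001, 0.001, -1.0]]
contact_force: [1.2, -1.1, 0.3]
opening: 0.0766
grasp_force: 0.0
time_s: 10.95
position: [0.42, -0.15, 0.2895]
tool_rot: [[-0.979, 0.206, 0.0], [0.206, 0.979, -0.0], [-0.0, -0.0, -1.0]]
contact_force: [-0.3, -0.3, 0.1]
opening: 0.0771
grasp_force: 0.0
time_s: 11.65
position: [0.4176, -0.1485, 0.2875]
tool_rot: [[-0.772, 0.212, 0.6], [0.168, 0.977, -0.13], [-0.614, 0.001, -0.79]]
contact_force: [-0.8, -0.2, -0.7]
opening: 0.0773
grasp_force: 0.0
pos [ 0.4176 -0.1485  0.2875] j [-42.1 -18.8 -38.7  36.2  17.8 -24.3] t 11.65 F [-0.8 -0.2 -0.7]
shift cm [ 6.38 -0.31 15.95]
err rotvec tool [-0.     0.001 -0.001]
```

View pics/t2.png

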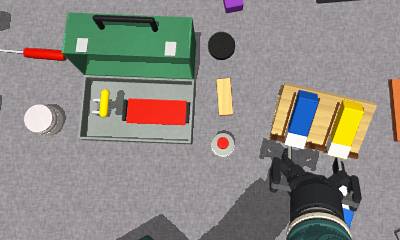

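The top view shows the lid open, the red inlay at crop (157,111), the raised clamp crossbar at (104,103), and the gripper over the rack. Before the grasp I check where the fingertips really are at about 50 mm opening.

```bash
python3 -m creep '[[[1,0,1,0,0,0,0.55],[1.5,0,2,0,0,0,0.55],[1.5,-0.1,2,0,0,0,0.55],[1.5,-0.1,2,0,0,0,0.55],[0.9,-0.1,1,0,0,0,0.55],[0,0,0,0,0,0,0.55]]]'
python3 pose.py .4634 -.1615 .1224
python3 - <<'E'
from h import *
o=env.get_obs();T=np.array(o["tool_rot"]);p=np.array(o["position"])
s=snapshot("wrist");w=cloud(s);q=(w-p)@T*1000
f=(abs(q[...,1])<50)&(q[...,2]>-60)&(q[...,2]<35)&(abs(q[...,0])<25)
g=f&(s["img"].mean(-1)>70)
for nm,m in(("f",f),("pad",g)):
    P=q[m];print(nm,len(P),np.percentile(P,[0.5,2,50,98,99.5],axis=0).round(1).tolist())
cv2.imwrite("pics/w3.png",s["img"][...,::-1])
H=cv2.cvtColor(s["img"],cv2.COLOR_RGB2HSV)
b=(H[...,0]>100)&(H[...,0]<125)&(H[...,1]>120)&(abs(q[...,1])<40)
P=q[b];t=np.median(P[:,2]);P=P[abs(P[:,2]-t)<6]
print("blue top",np.percentile(P,[1,50,99],axis=0).round(1).tolist(),np.polyfit(P[:,0],P[:,2],1).round(3),cv2.minAreaRect(P[:,:2].astype(np.float32)))
E
```

```text
time_s: 12.3
position: [0.4182, -0.1528, 0.1857]
tool_rot: [[-0.775, 0.211, 0.596], [0.168, 0.977, -0.128], [-0.61, 0.001, -0.793]]
contact_force: [0.7, 0.6, 0.4]
opening: 0.0472
grasp_force: 0.0
pos [ 0.4182 -0.1528  0.1857] j [-42.7 -13.7 -52.6  17.6  18.1 -25. ] t 12.3 F [0.7 0.6 0.4]
shift cm [0.21 0.09 7.83]
f 9913 [[-10.9, -48.9, -59.9], [-9.3, -46.2, -59.7], [9.2, 23.3, -44.6], [13.5, 46.3, -12.0], [13.9, 48.9, -9.1]]
pad 1610 [[-10.6, -45.9, -56.1], [6.7, -34.8, -52.7], [10.8, 25.2, -33.6], [11.7, 37.1, -11.6], [12.2, 45.8, -10.2]]
blue top [[-57.7, -19.9, 113.2], [-8.3, 1.2, 114.8], [68.6, 22.1, 117.1]] [7.00000e-03 1.14894e+02] ((4.800621032714844, 1.0486335754394531), (43.304534912109375, 128.91712951660156), 89.92153930664062)
```

View pics/w3.png

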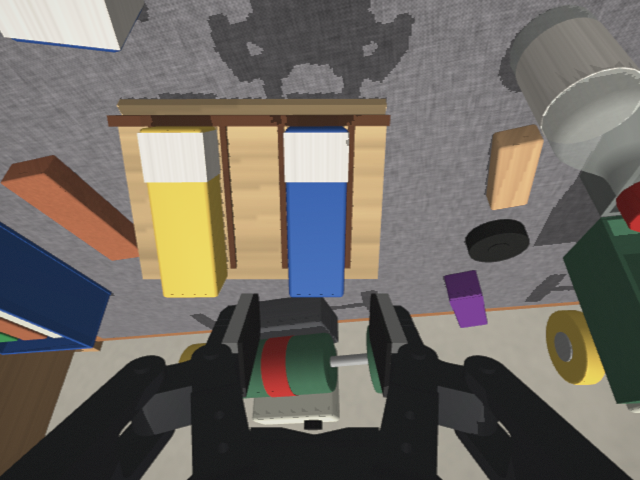

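The wrist view shows the blue bar centred between the fingers at (317,210). I'll approach in steps and watch the force.

```bash
python3 -m creep '[[[0.15,0.1,1.5,0,0,0,0.75],[0.2,0,2,0,0,0,0.75],[0,0,2,0,0,0,0.75],[0,0,2,0,0,0,0.75],[0,0,2,0,0,0,0.75],[0,0,1.5,0,0,0,0.75],[0,0,1,0,0,0,0.75],[0,0,0.5,0,0,0,0.75],[0,0,0,0,0,0,0.75]]]'
cat > w.py <<'E'
from h import *
o=env.get_obs();T=np.array(o["tool_rot"]);p=np.array(o["position"])
s=snapshot("wrist");w=cloud(s);q=(w-p)@T*1000
H=cv2.cvtColor(s["img"],cv2.COLOR_RGB2HSV)
b=(H[...,0]>100)&(H[...,0]<125)&(H[...,1]>120)&(abs(q[...,1])<40)&(abs(q[...,0])<90)&(q[...,2]<60)
P=q[b];t=np.median(P[:,2]);P=P[abs(P[:,2]-t)<4]
print("blue top",len(P),np.percentile(P,[1,50,99],axis=0).round(1).tolist())
cv2.imwrite("pics/wl.png",s["img"][...,::-1]);print(p.round(4),np.round(o["contact_force"],1),o["opening"])
E
python3 w.py; python3 pose.py .4976 -.1688 .0773
```

```text
time_s: 13.25
position: [0.4914, -0.1677, 0.0863]
tool_rot: [[-0.772, 0.211, 0.599], [0.167, 0.978, -0.129], [-0.613, -0.0, -0.79]]
contact_force: [0.3, -0.9, -0.2]
opening: 0.0641
grasp_force: 0.0
blue top 18542 [[-58.5, -20.5, -10.8], [-5.7, 0.4, -9.5], [67.9, 21.4, -7.1]]
[ 0.4914 -0.1677  0.0863] [ 0.3 -0.9 -0.2] 0.06405707354714203
pos [ 0.4911 -0.1676  0.0866] j [-36.    4.5 -59.6  -9.4  14.3 -19.2] t 13.3 F [-0.5 -1.2 -0.3]
shift cm [0.04 0.02 1.14]
```

View pics/wl.png

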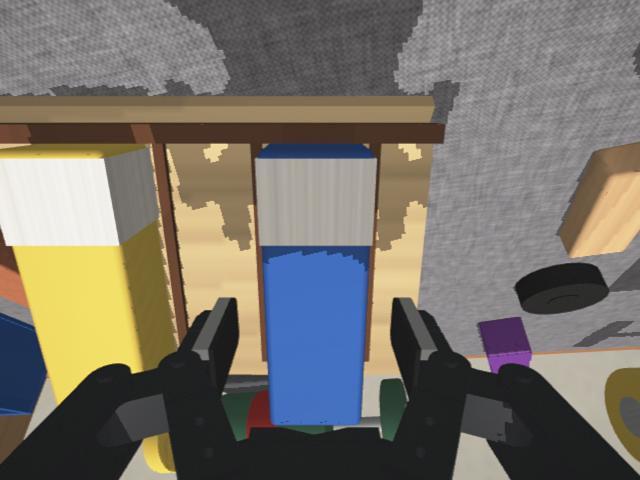

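The bar is centred at (317,330) between the fingers, and the pads are level with its top. I'll go 14 mm deeper, 4 mm downhill, and grip.

```bash
python3 -m creep '[[[0.2,0.02,0.5,0,0,0,0.75],[0.2,0.02,0.5,0,0,0,0.75],[0,0,0.4,0,0,0,0.75],[0,0,0,0,0,0,0.75]]]' 60; python3 -m creep '[[[0,0,0,0,0,0,0.3],[0,0,0,0,0,0,0.3],[0,0,0,0,0,0,0.3],[0,0,0,0,0,0,0.3],[0,0,0,0,0,0,0.3]]]' 60; python3 w.py
```

```text
time_s: 13.7
position: [0.4958, -0.168, 0.072]
tool_rot: [[-0.773, 0.211, 0.599], [0.167, 0.977, -0.129], [-0.613, 0.0, -0.79]]
contact_force: [-1.5, 0.3, 0.0]
opening: 0.0639
grasp_force: 0.0
time_s: 14.2
position: [0.4955, -0.168, 0.0728]
tool_rot: [[-0.772, 0.212, 0.599], [0.167, 0.977, -0.13], [-0.613, -0.0, -0.79]]
contact_force: [-6.6, -0.2, 6.6]
opening: 0.0426
grasp_force: 59.9
blue top 18016 [[-48.0, -21.0, -24.0], [-4.3, -0.1, -22.7], [62.9, 20.9, -20.3]]
[ 0.4955 -0.168   0.0728] [-6.6 -0.2  6.6] 0.04258924754565407
```

```bash
python3 -m creep '[[[0,0,-0.5,0,0,0,0.3],[0,0,-1,0,0,0,0.3],[0,0,-1.5,0,0,0,0.3],[0,0,-2,0,0,0,0.3],[0,0,-2.5,0,0,0,0.3],[0,0,-2.5,0,0,0,0.3],[0,0,-2,0,0,0,0.3],[0,0,-2,0,0,0,0.3],[0,0,-1,0,0,0,0.3]]]' 80; python3 -m creep '[[[0,0,0,0,0.06,0,0.3],[0,0,0,0,0.1,0,0.3],[0,0,0,0,0.1,0,0.3],[0,0,0,0,0.1,0,0.3],[0,0,0,0,0.1,0,0.3],[0,0,0,0,0.1,0,0.3],[0,0,0,0,0.1,0,0.3],[0,0,0,0,0,0,0.3]]]' 80; python3 w.py;python3 pose.py .45 -.03 .27
```

```text
time_s: 15.15
position: [0.4047, -0.148, 0.192]
tool_rot: [[-0.772, 0.212, 0.599], [0.167, 0.977, -0.13], [-0.613, -0.0, -0.79]]
contact_force: [1.0, -0.6, -2.5]
opening: 0.0421
grasp_force: 83.6
time_s: 15.95
position: [0.407, -0.1488, 0.1905]
tool_rot: [[-0.978, 0.21, -0.003], [0.21, 0.978, 0.001], [0.004, 0.001, -1.0]]
contact_force: [0.2, -0.9, -3.9]
opening: 0.0423
grasp_force: 83.3
blue top 17888 [[-47.8, -20.9, -23.8], [-4.2, -0.1, -22.4], [63.1, 20.7, -19.9]]
[ 0.407  -0.1488  0.1905] [ 0.2 -0.9 -3.9] 0.042299901563203054
pos [ 0.4065 -0.1485  0.1904] j [-30.9   7.  -19.1  63.9   0.  -18.8] t 16.0 F [-0.6 -0.1 -3.5]
shift cm [-1.76 12.51 -7.95]
```

```bash
python3 -m creep '[[[0,0,-0.8,0,0,0.1386,0.3],[0,0,-0.8,0,0,0.1386,0.3],[0,0,-0.8,0,0,0.1386,0.3],[0,0,-0.8,0,0,0.1386,0.3],[0,0,-0.8,0,0,0.1386,0.3],[0,0,-0.8,0,0,0.1386,0.3],[0,0,-0.8,0,0,0.1386,0.3],[0,0,-0.8,0,0,0.1386,0.3],[0,0,-0.8,0,0,0.1386,0.3],[0,0,-0.8,0,0,0.1386,0.3]]]' 80
python3 - <<'E'
from h import *
for n in("top","scene"):
    s=snapshot(n);w=cloud(s);H=cv2.cvtColor(s["img"],cv2.COLOR_RGB2HSV)
    near=(w[...,0]>.4)&(w[...,0]<.65)&(w[...,1]>.05)&(w[...,1]<.38)
    r=near&((H[...,0]<6)|(H[...,0]>174))&(H[...,1]>150)&(w[...,2]<.03)
    P=w[r];print(n,"red",len(P),np.median(P[:,2]),cv2.minAreaRect((P[:,:2]*1000).astype(np.float32)))
    y=near&(H[...,0]>20)&(H[...,0]<33)&(H[...,1]>150)
    P=w[y];
    if len(P):print("yel",len(P),P.mean(0).round(4),P.min(0).round(4),P.max(0).round(4),cv2.minAreaRect((P[:,:2]*1000).astype(np.float32)))
yaw=np.deg2rad(-1.6);c,s_=np.cos(yaw),np.sin(yaw);R=np.array([[c,-s_],[s_,c]])
for nm,q in(("inlay",(0,-.04)),("clampup",(0,.055)),("down",(0,.015)),("piv",(0,.085))):print(nm,(np.array([.5197,.21])+R@q).round(4))
E
python3 pose.py .5186 .17 .27
```

```text
time_s: 17.0
position: [0.4049, -0.1481, 0.2715]
tool_rot: [[0.034, 0.999, 0.003], [0.999, -0.034, -0.0], [-0.0, 0.003, -1.0]]
contact_force: [-0.7, -1.7, -4.0]
opening: 0.042
grasp_force: 83.3
top red 1450 0.008156480540388752 ((518.27197265625, 169.76168823242188), (145.715576171875, 60.23674392700195), 88.66211700439453)
yel 220 [0.5196 0.2633 0.1297] [0.4912 0.2554 0.0056] [0.5502 0.2873 0.1368] ((520.4133911132812, 271.0112609863281), (58.91339874267578, 31.400671005249023), 2.6618587970733643)
scene red 658 0.00848925938896253 ((514.785400390625, 176.20242309570312), (60.72425079345703, 140.82102966308594), 3.2601568698883057)
yel 152 [0.5181 0.2708 0.1202] [0.451  0.2535 0.0347] [0.5516 0.3387 0.1376] ((502.3233642578125, 297.8211669921875), (53.72860336303711, 120.79962921142578), 31.100358963012695)
inlay [0.5186 0.17  ]
clampup [0.5212 0.265 ]
down [0.5201 0.225 ]
piv [0.5221 0.295 ]
pos [ 0.4053 -0.1484  0.272 ] j [-31.    5.   -8.6  76.2   0.1  60.8] t 17.1 F [ 0.7  0.1 -4.4]
shift cm [32.17 10.35  0.2 ]
```

```bash
python3 -m creep '[[[3.2,1.03,0,0,0,0,0.3],[3.2,1.03,0,0,0,0,0.3],[3.2,1.03,0,0,0,0,0.3],[3.2,1.03,0,0,0,0,0.3],[3.2,1.03,0,0,0,0,0.3],[3.2,1.03,0,0,0,0,0.3],[3.2,1.03,0,0,0,0,0.3],[3.2,1.03,0,0,0,0,0.3],[3.2,1.03,0,0,0,0,0.3],[3.2,1.03,0,0,0,0,0.3]]]' 80;  python3 -m creep '[[[0,0,0,0,0,0,0.3],[0,0,0,0,0,0,0.3]]]'; python3 w.py;python3 pose.py .5185 .17 .06
```

```text
time_s: 18.1
position: [0.5174, 0.1697, 0.2709]
tool_rot: [[0.023, 1.0, 0.001], [1.0, -0.023, 0.001], [0.001, 0.001, -1.0]]
contact_force: [0.4, 0.1, -3.7]
opening: 0.0422
grasp_force: 83.3
time_s: 18.3
position: [0.5172, 0.1687, 0.2706]
tool_rot: [[0.023, 1.0, 0.0], [1.0, -0.023, 0.0], [0.0, 0.0, -1.0]]
contact_force: [-0.0, -0.0, -4.4]
opening: 0.0424
grasp_force: 83.3
blue top 17897 [[-48.1, -21.1, -23.8], [-4.4, -0.3, -22.5], [62.9, 20.6, -20.0]]
[0.5172 0.1687 0.2706] [-0.  -0.  -4.4] 0.04238324574604748
pos [0.5171 0.1681 0.2708] j [  9.4  16.5   6.   79.5   0.  100.9] t 18.35 F [-0.3 -0.6 -4.7]
shift cm [ 0.19  0.13 21.08]
```

```bash
python3 -m creep '[[[0.1,0.1,2,0,0,0,0.3],[0.1,0.05,3,0,0,0,0.3],[0,0,3,0,0,0,0.3],[0,0,3,0,0,0,0.3],[0,0,3,0,0,0,0.3],[0,0,3,0,0,0,0.3],[0,0,2.5,0,0,0,0.3],[0,0,1.5,0,0,0,0.3],[0,0,0,0,0,0,0.3]]]' 80; python3 pose.py .5185 .17 .026
```

```text
time_s: 19.25
position: [0.5178, 0.1691, 0.0596]
tool_rot: [[0.028, 1.0, -0.003], [1.0, -0.028, -0.0], [-0.0, -0.003, -1.0]]
contact_force: [-1.0, -0.3, -4.2]
opening: 0.0419
grasp_force: 83.2
pos [0.5178 0.1691 0.0596] j [  9.5  23.1 -18.1  48.9   0.  101.1] t 19.25 F [-1.  -0.3 -4.2]
shift cm [0.09 0.08 3.36]
```

```bash
python3 -m creep '[[[0.05,0.05,0.6,0,0,0,0.3],[0.04,0.03,0.6,0,0,0,0.3],[0,0,0.6,0,0,0,0.3],[0,0,0.5,0,0,0,0.3],[0,0,0.4,0,0,0,0.3],[0,0,0.3,0,0,0,0.3],[0,0,0.2,0,0,0,0.3],[0,0,0,0,0,0,0.3]]]' 80; python3 pose.py .5185 .17 .0255
```

```text
time_s: 20.05
position: [0.5201, 0.1713, 0.0288]
tool_rot: [[0.028, 1.0, -0.0], [1.0, -0.028, -0.0], [-0.0, -0.0, -1.0]]
contact_force: [0.2, -0.7, -4.5]
opening: 0.0423
grasp_force: 83.3
pos [0.5201 0.1713 0.0288] j [  9.7  25.1 -20.4  44.5  -0.  101.3] t 20.05 F [ 0.2 -0.7 -4.5]
shift cm [-0.13 -0.15  0.33]
```

Still about 3 mm above the inlay with no contact. I'll lower in fine steps.

```bash
python3 -m creep '[[[-0.05,-0.05,0.1,0,0,0,0.3],[-0.05,-0.05,0.1,0,0,0,0.3],[0,0,0.1,0,0,0,0.3],[0,0,0.05,0,0,0,0.3],[0,0,0,0,0,0,0.3]]]' 80; python3 pose.py .5185 .17 .0255
```

```text
time_s: 20.55
position: [0.5191, 0.1703, 0.026]
tool_rot: [[0.028, 1.0, 0.0], [1.0, -0.028, -0.0], [-0.0, 0.0, -1.0]]
contact_force: [-2.0, -0.5, 3.9]
opening: 0.0423
grasp_force: 84.3
pos [0.5191 0.1703 0.026 ] j [  9.6  25.1 -20.9  44.   -0.  101.2] t 20.55 F [-2.  -0.5  3.9]
shift cm [-0.03 -0.06  0.05]
```

Contact is made: the force went from -4.5 to +3.9 N. Release and retreat.

```bash
python3 -m creep '[[[0,0,0,0,0,0,0.55],[0,0,0,0,0,0,0.7],[0,0,0,0,0,0,0.75],[0,0,0,0,0,0,0.75],[0,0,-1,0,0,0,0.75],[0,0,-2,0,0,0,0.75],[0,0,-3,0,0,0,0.75],[0,0,-4,0,0,0,0.75],[0,0,-4,0,0,0,0.75],[0,0,-4,0,0,0,0.75]]]' 60; python3 pose.py
python3 - <<'E'
from h import *
s=snapshot("wrist");w=cloud(s);H=cv2.cvtColor(s["img"],cv2.COLOR_RGB2HSV)
m=(abs(w[...,2]-.048)<.006)&(w[...,0]>.44)&(w[...,0]<.6)&(w[...,1]>.09)&(w[...,1]<.245)&((H[...,0]>100)&(H[...,0]<125)&(H[...,1]>120)|(H[...,1]<50)&(H[...,2]>130))
P=w[m];print(len(P),np.percentile(P,[1,50,99],axis=0).round(4).tolist(),cv2.minAreaRect((P[:,:2]*1000).astype(np.float32)))
cv2.imwrite("pics/w5.png",s["img"][...,::-1])
E
```

```text
time_s: 21.55
position: [0.5188, 0.1703, 0.2081]
tool_rot: [[0.028, 1.0, 0.001], [1.0, -0.028, 0.0], [0.0, 0.001, -1.0]]
contact_force: [0.7, 1.3, 0.2]
opening: 0.0641
grasp_force: 0.0
pos [0.5188 0.1703 0.2081] j [  9.6  17.5  -2.3  70.2   0.  101.2] t 21.55 F [0.7 1.3 0.2]
8209 [[0.4451, 0.1061, 0.0465], [0.5186, 0.1831, 0.0487], [0.5932, 0.2404, 0.0514]] ((519.1341552734375, 174.2505340576172), (152.23751831054688, 141.17385864257812), 0.12424454838037491)
```

View pics/w5.png

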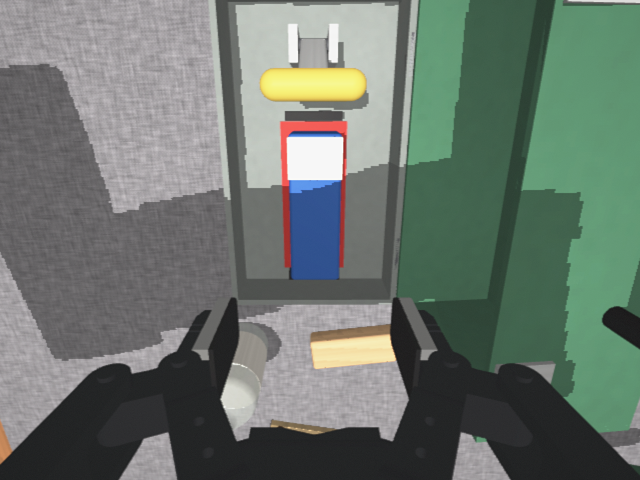

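The bar lies on the inlay between the blocks (wrist view, columns 288–342, rows 132–278), square, and its measured end gives y ≈ 0.170. The yellow crossbar is at (313,85). Next I shut the fingers, move over, and tilt to press along the arc.

```bash
python3 -m creep '[[[3,0,0,0,0,0,0],[3,0,0,0,0,0,0],[3.3,0,0,0,0,0,0],[3.1,0,0,0,-0.1,0,0],[0,0,0,0,-0.1,0,0],[0,0,0,0,-0.1,0,0],[0,0,0,0,-0.1,0,0],[0,0,0,0,-0.1,0,0],[0,0,0,0,-0.1,0,0],[0,0,0,0,0,0,0]]]' 60; python3 pose.py .522 .2937 .165
python3 - <<'E'
from h import *
s=snapshot("wrist");o=env.get_obs();T=np.array(o["tool_rot"]);p=np.array(o["position"]);q=(cloud(s)-p)@T*1000
H=cv2.cvtColor(s["img"],cv2.COLOR_RGB2HSV)
f=(q[...,2]>-60)&(q[...,2]<40)&(abs(q[...,0])<20)&(abs(q[...,1])<30);print("tip",np.percentile(q[f],[1,50,99,99.8],axis=0).round(1).tolist())
y=(H[...,0]>20)&(H[...,0]<33)&(H[...,1]>150)&(q[...,2]>20)&(q[...,2]<150);P=q[y]
print("bar",len(P),np.percentile(P,[2,50,98],axis=0).round(1).tolist())
a0=np.deg2rad(65);th=0.6
ph=np.linspace(0,1.134,13);Y=-70*np.cos(a0-ph);Z=70*np.sin(a0-ph)
dy,dz=np.diff(Y),np.diff(Z)
# tool x' = .825 y - .565 z ; z' = -.565 y - .825 z
for i in range(12):print(ph[i+1].round(2),"x %.2f z %.2f"%((.825*dy[i]-.565*dz[i])/10,(-.565*dy[i]-.825*dz[i])/10))
E
```

```text
time_s: 22.6
position: [0.5221, 0.2956, 0.2036]
tool_rot: [[0.019, 1.0, -0.017], [0.823, -0.026, -0.568], [-0.568, -0.003, -0.823]]
contact_force: [-0.0, -0.8, 0.1]
opening: -0.0002
grasp_force: 0.0
pos [0.5221 0.2956 0.2036] j [ 34.5  40.2  27.5  99.4 -27.3 131.3] t 22.6 F [-0.  -0.8  0.1]
shift cm [2.04 0.01 3.28]
tip [[-8.5, -28.6, -59.9], [11.5, -0.4, -50.6], [14.5, 29.1, -11.0], [14.9, 29.8, -8.8]]
bar 803 [[22.9, -29.5, 75.0], [27.5, -1.0, 77.6], [29.6, 26.9, 81.7]]
0.09 x -0.31 z 0.58
0.19 x -0.25 z 0.61
0.28 x -0.19 z 0.63
0.38 x -0.13 z 0.65
0.47 x -0.07 z 0.66
0.57 x -0.01 z 0.66
0.66 x 0.05 z 0.66
0.76 x 0.11 z 0.65
0.85 x 0.18 z 0.64
0.94 x 0.24 z 0.62
1.04 x 0.29 z 0.59
1.13 x 0.35 z 0.56
```

```bash
python3 -m creep '[[[1,0,1,0,0,0,0],[1,0,1.5,0,0,0,0],[0,0,1.5,0,0,0,0],[0,0,0.6,0,0,0,0],[0,0,0.5,0,0,0,0],[0,0,0,0,0,0,0]]]'; python3 -m creep '[[[0,0,0.3,0,0,0,0],[0,0,0.3,0,0,0,0],[0,0,0,0,0,0,0]]]'; python3 -m creep '[[[0,0,0.3,0,0,0,0],[0,0,0.3,0,0,0,0],[0,0,0,0,0,0,0]]]'; python3 pose.py
```

```text
time_s: 23.25
position: [0.5223, 0.2815, 0.1525]
tool_rot: [[0.024, 1.0, -0.016], [0.825, -0.029, -0.564], [-0.564, 0.0, -0.826]]
contact_force: [0.3, 0.7, 0.4]
opening: 0.0001
grasp_force: 0.0
time_s: 23.55
position: [0.5222, 0.2785, 0.147]
tool_rot: [[0.023, 1.0, -0.016], [0.825, -0.028, -0.564], [-0.565, -0.0, -0.825]]
contact_force: [-0.5, 0.5, -0.9]
opening: 0.0001
grasp_force: 0.0
time_s: 23.85
position: [0.522, 0.275, 0.1419]
tool_rot: [[0.023, 1.0, -0.016], [0.825, -0.028, -0.565], [-0.565, -0.0, -0.825]]
contact_force: [-0.8, -0.3, 0.0]
opening: 0.0001
grasp_force: 0.0
pos [0.522  0.275  0.1419] j [ 33.   39.6  16.8  88.4 -27.7 129.9] t 23.85 F [-0.8 -0.3  0. ]
```

```bash
python3 -m creep '[[[0,0,0.3,0,0,0,0],[0,0,0.3,0,0,0,0],[0,0,0,0,0,0,0]]]'; python3 -m creep '[[[0,0,0.3,0,0,0,0],[0,0,0.3,0,0,0,0],[0,0,0,0,0,0,0]]]';python3 -m creep '[[[0,0,0.3,0,0,0,0],[0,0,0.3,0,0,0,0],[0,0,0,0,0,0,0]]]' | grep -A1 -E "posit|conta"
```

```text
time_s: 24.15
position: [0.5219, 0.2715, 0.137]
tool_rot: [[0.023, 1.0, -0.016], [0.825, -0.028, -0.565], [-0.565, -0.0, -0.825]]
contact_force: [0.3, -0.1, -0.4]
opening: 0.0001
grasp_force: 0.0
time_s: 24.45
position: [0.5218, 0.2682, 0.132]
tool_rot: [[0.023, 1.0, -0.016], [0.825, -0.028, -0.565], [-0.565, -0.0, -0.825]]
contact_force: [0.2, -0.4, -0.8]
opening: -0.0001
grasp_force: 0.0
position: [0.5219, 0.2646, 0.128]
tool_rot: [[0.023, 1.0, -0.015], [0.825, -0.028, -0.565], [-0.565, 0.001, -0.825]]
contact_force: [-0.7, 1.4, 9.8]
opening: 0.0
```

```bash
cat > y.py <<'E'
from h import *
o=env.get_obs();T=np.array(o["tool_rot"]);p=np.array(o["position"])
for n in("wrist","top"):
    s=snapshot(n);w=cloud(s);q=(w-p)@T*1000
    H=cv2.cvtColor(s["img"],cv2.COLOR_RGB2HSV)
    y=(H[...,0]>20)&(H[...,0]<33)&(H[...,1]>150)&(abs(w[...,0]-.52)<.05)&(w[...,1]>.19)&(w[...,1]<.33)&(w[...,2]>.03);
    if y.sum()>20:
        print(n,y.sum(),"world",np.percentile(w[y],[2,50,98],axis=0).round(4).tolist(),"tool",np.percentile(q[y],[2,50,98],axis=0).round(1).tolist())
print(p.round(4),np.round(o["contact_force"],1),o["time_s"])
E
python3 y.py
```

```text
wrist 3033 world [[0.4923, 0.2668, 0.1181], [0.5127, 0.2724, 0.1251], [0.5479, 0.2743, 0.132]] tool [[-0.6, -29.7, -5.5], [8.4, -9.4, -2.1], [11.5, 25.8, 4.4]]
top 190 world [[0.4916, 0.2545, 0.123], [0.5151, 0.2605, 0.1296], [0.5486, 0.2708, 0.1346]] tool [[-8.2, -30.3, -5.7], [-4.5, -6.6, 0.6], [4.8, 26.8, 9.3]]
[0.5219 0.2646 0.128 ] [-0.7  1.4  9.8] 24.75
```

The crossbar touches the tips squarely (tips about 6 mm behind the TCP). Now I drive it round the arc.

```bash
python3 -m creep '[[[-0.31,0,0.58,0,0,0,0],[-0.25,0,0.61,0,0,0,0],[-0.19,0,0.63,0,0,0,0],[-0.13,0,0.65,0,0,0,0],[-0.07,0,0.66,0,0,0,0]]]' ; python3 y.py
```

```text
time_s: 25.35
position: [0.5214, 0.2391, 0.1073]
tool_rot: [[0.024, 1.0, -0.015], [0.825, -0.028, -0.565], [-0.565, 0.001, -0.825]]
contact_force: [0.1, -0.8, 3.8]
opening: -0.0
grasp_force: 1.9
wrist 2552 world [[0.4915, 0.2418, 0.0973], [0.5125, 0.2471, 0.1042], [0.5477, 0.2491, 0.1105]] tool [[0.3, -29.9, -5.3], [8.6, -9.1, -2.1], [11.7, 26.2, 4.3]]
top 176 world [[0.491, 0.229, 0.101], [0.5143, 0.2348, 0.1078], [0.5474, 0.2443, 0.1136]] tool [[-8.4, -30.3, -5.2], [-4.3, -6.9, 1.8], [5.1, 26.1, 10.4]]
[0.5214 0.2391 0.1073] [ 0.1 -0.8  3.8] 25.35
```

Tracking well. Continue to the end of the arc.

```bash
python3 -m creep '[[[-0.01,0,0.66,0,0,0,0],[0.05,0,0.66,0,0,0,0],[0.11,0,0.65,0,0,0,0],[0.18,0,0.64,0,0,0,0],[0.24,0,0.62,0,0,0,0],[0.29,0,0.59,0,0,0,0]]]' ; python3 y.py
```

```text
time_s: 26.05
position: [0.5206, 0.225, 0.0698]
tool_rot: [[0.023, 1.0, -0.016], [0.825, -0.028, -0.564], [-0.565, -0.0, -0.825]]
contact_force: [-0.2, 0.3, -0.0]
opening: -0.0
grasp_force: 0.0
wrist 2466 world [[0.4914, 0.2266, 0.0556], [0.5111, 0.2328, 0.0637], [0.5469, 0.2351, 0.0694]] tool [[1.6, -29.4, -2.1], [10.1, -9.7, 0.5], [14.5, 26.1, 7.4]]
top 154 world [[0.492, 0.2158, 0.0603], [0.5134, 0.2213, 0.0667], [0.5474, 0.2312, 0.0719]] tool [[-5.5, -28.6, -2.1], [-1.3, -7.0, 3.8], [8.2, 26.8, 12.7]]
[0.5206 0.225  0.0698] [-0.2  0.3 -0. ] 26.05
```

It has snapped down (top at z ≈ 0.070, force 0). Retreat and check.

```bash
python3 -m creep '[[[0,0,-0.5,0,0,0,0],[0,0,-1.5,0,0,0,0],[0,0,-2.5,0,0,0,0],[0,0,-3,0,0,0,0],[0,0,-3,0,0,0,0],[0,0,-3,0,0,0,0],[-1,-2,-2,0,0,0,0],[-1,-3,-1,0,0,0,0],[0,-3,0,0,0,0,0],[0,0,0,0,0,0,0]]]'; python3 y.py
python3 - <<'E'
from h import *
s=snapshot("top");w=cloud(s);cv2.imwrite("pics/end.png",cv2.resize(s["img"][150:330,100:500,::-1],None,fx=2,fy=2,interpolation=cv2.INTER_CUBIC))
H=cv2.cvtColor(s["img"],cv2.COLOR_RGB2HSV)
b=(H[...,0]>100)&(H[...,0]<125)&(H[...,1]>120)&(abs(w[...,0]-.518)<.05)&(w[...,1]>.08)&(w[...,1]<.26)&(w[...,2]>.044)
P=w[b];print("blue",np.median(P[:,2]),cv2.minAreaRect((P[:,:2]*1000).astype(np.float32)))
E
```

```text
time_s: 27.15
position: [0.4403, 0.3047, 0.2197]
tool_rot: [[0.022, 1.0, -0.014], [0.826, -0.026, -0.564], [-0.564, 0.001, -0.826]]
contact_force: [0.3, -0.7, 0.5]
opening: -0.0
grasp_force: 0.0
wrist 310 world [[0.4891, 0.2264, 0.0583], [0.5069, 0.2333, 0.0627], [0.5467, 0.2351, 0.0663]] tool [[24.3, 50.7, 166.1], [31.1, 68.2, 169.0], [33.9, 108.2, 173.1]]
top 185 world [[0.4921, 0.2157, 0.0609], [0.5192, 0.2226, 0.0675], [0.5462, 0.231, 0.0717]] tool [[15.1, 53.7, 164.9], [19.7, 80.6, 170.2], [28.0, 107.9, 180.0]]
[0.4403 0.3047 0.2197] [ 0.3 -0.7  0.5] 27.15
blue 0.04798127500318142 ((518.1583862304688, 148.73529052734375), (92.36749267578125, 43.012672424316406), 88.59283447265625)
```

View pics/end.png

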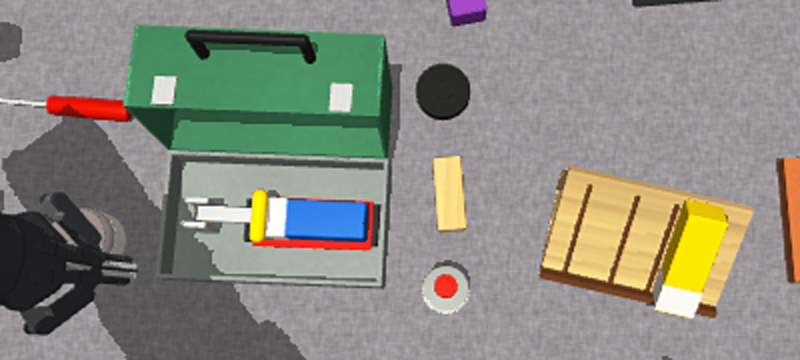

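The final view shows the lid open, the bar flat on the inlay at (325,220), the yellow crossbar down over its end at (259,215), and the arm clear of everything. I'll hand it in.

```bash
python3 -c "from workcell import workorder; print(workorder.close_job())"
```

```text
the job is handed in; nothing more can be done
None
```

I handed in the job at about 27 s of the 67 s limit, but the system returned no verdict: the last camera view shows the lid open, the blue bar flat and square on the inlay within about 3 mm, the hold-down latched down over it, and the other things where they were.

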